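# Stamp the key fobs on the pedal press and box them

## Task

Stamp the wooden key fobs on the stall one at a time, from the longest to the shortest (the round one counts as shortest): lay each flat in the middle of the press's rubber pad, lengthwise along the pad, and push the pedal right down to its stop for a moment so that the die comes down on it. Lay the stamped fobs flat in the stock box, side by side on the floor of its compartment, and finish with the pedal up and the box's sliding cover fully closed over them. Work the press's head only by its pedal and leave the roll of tape and the tin where they are.

Things in the scene. Friction and masses are not known exactly. Their poses are not given: they have to be found in the camera images.
- fob_long: the longest wooden key fob, 12 mm thick, lying flat; origin at the centre of its underside, z up, 72 x 30 mm with a brass eyelet at one end; x along its length. May be absent.
- fob_mid: the middle wooden key fob, 12 mm thick, lying flat; origin at the centre of its underside, z up, 58 x 30 mm with a brass eyelet at one end; x along its length. May be absent.
- fob_short: the short wooden key fob, 12 mm thick, lying flat; origin at the centre of its underside, z up, 44 x 30 mm with a brass eyelet at one end; x along its length. May be absent.
- fob_round: the round wooden key fob, 12 mm thick, lying flat; origin at the centre of its underside, z up, a disc 34 mm across with a brass eyelet. Counts as the shortest. May be absent.
- press_bed (a point): centre of the press's flat green bed, on its top, 16 mm above the table; fixed. x points from the pedal to the press's back, z up. Bed: 75 mm to the front and either side, 155 mm to the back. A flush black rubber pad, 40 (x) by 84 mm (y), marks where a fob lies, its length along y. The uprights of the die head stand 107 to 143 mm behind, 45 mm high.
- die (a point): centre of the underside of the steel die plate (44 x 86 mm) on the press's hinged head. With the pedal up the head stands open, upright and leaning back, about 170 mm high, 105 mm or more behind the pad's centre; with the pedal at its stop the die lies level, centred over the pad, 14 mm above it.
- press_head: the hinged head that carries the die, origin on its hinge axis, 125 mm behind the bed's centre and 42 mm above the table. Driven by the pedal; not to be pushed by the robot.
- pedal (a joint): angle of the press's spring pedal: 0 = up, 0.35 rad = down at its stop. It takes 5 to 11 N on the tread and springs back when let go.
- pedal_tread (a point): centre of the top of the pedal's black ribbed tread (56 mm along x by 60 mm), 160 mm in front of the bed's centre, moving with the pedal: 62 mm above the table when up, 34 mm when down. The pedal's level hinge lies 85 mm behind this point, 24 mm above the table, the free end is towards the robot; press straight down here.
- box_floor (a point): centre of the floor of the stock box's open compartment, 6 mm above the table; fixed. x is the way the cover opens, z up. The compartment is 130 mm (x) by 220 mm (y) inside; walls 6 mm thick rise 22 mm above its floor. The box's +x half is closed: a deck 28 mm above the table on which the open cover lies.
- cover (a joint): slide of the box's flat dark wooden cover: 0 = fully closed over the compartment, 0.136 m = fully open (slid along the box's +x). It stays where it is left.
- cover_grip (a point): centre of the top of the cover's upright aluminium handle bar: 12 mm thick along the box's x, 70 mm long along its y, 26 mm high on the cover's top; this point is 60 mm above the table and moves with the cover. The cover measures 142 x 230 x 5 mm, the bar stands on its middle.
- tape: bystander: roll of clear tape, 60 mm across, 18 mm high, origin at the centre of its underside
- tin: bystander: small round metal tin, 42 mm across, 22 mm high, origin at the centre of its underside
There are look-alikes about, which are no part of the job. What is shaped like the fob_long but blue or turquoise is not meant.

How it is judged:
By the outcome, as a careful person would: the job done as asked, in the order asked, and still so for the second after the job is handed in, with the robot touching nothing.
Of fob_long, fob_mid, fob_short, fob_round only 2 to 3 are there at a start; the rules pass over those that are not, and their reading is None.
At some moment in a run one of fob_long, fob_mid, fob_short, fob_round may be knocked a few centimetres aside while the robot is not near it.
Once in a run the grip may slacken for a moment while it holds something.
It also fails if it takes over 210 s, if anything falls off the work surface, if the arm or the gripper's body presses on something with over 40 N, if the wrist force passes 120 N, or if a joint passes its speed limit or range.

## Robot

A 6-joint arm with a two-finger parallel gripper is mounted at the origin on the work surface. World frame = base frame: x ahead of the robot, y to its left, z up, the work surface at z = 0. Lengths are in mm, angles in rad, forces in N, time in s.
With the tool pointing down it reaches from about 250 to 800 mm from the base axis. Payload 3.9 kg.
Tool frame: the origin (TCP) lies at the very end of the fingers, on their centre line; the grasp point (between the pads) lies 19 mm behind it; z points along the fingers, y is the line along which they close (so a half turn about z gives the same grasp; the last joint's range is limited). The gripper opens to 85 mm and grips with 20 to 120 N. Pads are 22 mm wide; open, the fingers measure 114 mm over their backs; the gripper's body (76 mm by 85 mm) begins 54 mm behind the grasp point. The pads swing forward as they close: fully open they stand 13 mm farther back than shut.
Start: joints at [-1.146, 0.26, -0.138, 1.173, 0, 1.571], TCP at [216.367, -478.331, 231.304] pointing down, gripper open.
Joint ranges: [-2.78, 2.78], [-0.83, 1.72], [-1.28, 1.37], [-1.9, 2.12], [-1.57, 1.48], [-3.14, 3.14]. Speed limits (rad/s): [2.57, 2.57, 3.14, 3.14, 3.14, 3.14].

## Interface

Orientations are given as a rotation vector (axis times angle).
In Python, from workcell import ctrl, claw, kinematics, viewer gives the robot as it stands. Calls block until the motion is done:
- ctrl.reach(position, orientation): joint-space move of the TCP to a pose.
- ctrl.move_linear(position, ori=None, v=150, guard=None): straight line of the TCP; ori=None keeps the orientation; v is the mean speed in mm/s. With guard (N) it stops when the force on the tool has changed by that much, and returns True; else False.
- ctrl.move_joints(angles): joint-space move.
- claw.grip(opening, squeeze=None): finger opening in mm; squeeze is the grip in N (None keeps the last); returns when the fingers have stopped.
- ctrl.pause(seconds).
- kinematics.ik(position, orientation): joint angles nearest the present ones, or None.
- ctrl.sense(): the state.
- viewer.camera(name): name is "side" or "top" or "wrist"; returns a dict with "pixels" (420x560x3 uint8, blue, green, red), "fovy" (degrees; the focal length in pixels is half the picture's height over the tangent of half this angle, whatever the lens; pixels are square), "cx", "cy" (the principal point, pixels), "T" (4x4, takes a point from camera to world coordinates). Camera axes: x right, y down, z forward; pixel columns grow to the right and rows downward; lengths in mm; the calibration is good to about 2 mm. A picture is of the moment at which its call begins. There is no depth.
A pose or a line that the arm cannot do raises ctrl.PlanningError and nothing moves.
- ctrl.sign_off(): hands the job in; it is judged then, once.
Trained networks look in a picture, given as the dict that the camera call returned (one of the last four; its "shot" number tells which), for a name from the list of things; names that differ only in an ending like _2 or _b are one class to them, and where a whole thing is asked for, a point or a joint stands for the part that bears it (a point fixed in the world has none). Each returns a list of dicts, best first, with "score" (0 to 1); they miss things now and then, are a little off and sometimes report something else, mostly with a low value. They report only what shows in the picture. A call takes as long as a camera call. They do not tell look-alikes from the thing itself.
- viewer.spot_in(target, picture): "position" ([x, y, z] in mm, in the coordinates of the camera as it stood for that picture, good to about 4 mm: the middle of the surface that is visible of it).
- viewer.trace(target, picture): "pixels" (420x560 bool, what is visible of it).
The state is a dict: "time": time; "joints": joint angles; "qvel": joint speeds; "joint_torque": joint torques, N m; "tool_pos": TCP position; "eef_rot": TCP orientation; "wrist_force": force on the tool from outside, world axes, zero at the start; "wrist_torque": the same for the moment, N m; "width": finger opening in mm; "finger_force": force on a finger pad.
Only numpy, scipy, OpenCV 4.12 (cv2) and the standard library are available. Lean on these libraries where they do the work, as an engineer would, in place of code of your own. Each camera call takes 0.05 s, during which the arm holds its last target. There are 200 camera calls.

## Working session

There is one attempt and no reset: what is moved stays moved. The work goes in short steps, each a Python script; the robot and the scene stay as the last script left them, time stands still between calls to the robot, and variables do not carry over. Pictures are saved under pics/ and viewed, at most 14 in all, crops included, and the job is handed in when it is done.

```bash
ls; mkdir -p pics
cat > h.py <<'E'
import numpy as np, cv2
from workcell import ctrl, claw, kinematics, viewer
def shot(cam,name=None):
    p=viewer.camera(cam)
    if name: cv2.imwrite(f'pics/{name}.png',p["pixels"])
    return p
def foc(p): return p["pixels"].shape[0]/2/np.tan(np.radians(p["fovy"])/2)
def w2p(p,X):
    T=np.array(p["T"]); c=np.linalg.inv(T)@np.append(X,1); f=foc(p)
    return np.array([p["cx"]+f*c[0]/c[2],p["cy"]+f*c[1]/c[2]])
def p2w(p,uv,z):
    T=np.array(p["T"]); f=foc(p); uv=np.atleast_2d(np.asarray(uv,float))
    d=np.c_[(uv[:,0]-p["cx"])/f,(uv[:,1]-p["cy"])/f,np.ones(len(uv))]@T[:3,:3].T
    return T[:3,3]+d*((z-T[2,3])/d[:,2])[:,None]
def spots(p,n):
    T=np.array(p["T"]); return [(round(s["score"],2),(T@np.append(s["position"],1))[:3].round(0)) for s in viewer.spot_in(n,p)]
E
python3 - <<'E'
from h import *
for c in("top","side"):
    p=shot(c,c+"0"); print(c,np.array(p["T"]).round(2).tolist(),p["fovy"])
    for n in "fob_long fob_mid fob_short fob_round press_head pedal_tread cover_grip cover tape tin".split():
        r=spots(p,n); print(n,[(s,x.tolist(),w2p(p,x).round().tolist()) for s,x in r])
E
```

```text
pics
top [[-0.02, -1.0, 0.09, 540.11], [-1.0, 0.02, 0.0, -13.84], [-0.01, -0.09, -1.0, 867.32], [0.0, 0.0, 0.0, 1.0]] 57.882746452185394
fob_long [(0.76, [545.0, 63.0, 12.0], [244.0, 241.0]), (0.76, [530.0, -50.0, 15.0], [295.0, 246.0])]
fob_mid [(0.23, [575.0, -247.0, 16.0], [383.0, 224.0])]
fob_short [(0.72, [665.0, -45.0, 8.0], [291.0, 187.0]), (0.23, [458.0, 284.0, 31.0], [143.0, 283.0])]
fob_round [(0.66, [458.0, 284.0, 31.0], [143.0, 283.0]), (0.55, [667.0, -46.0, 8.0], [292.0, 186.0])]
press_head [(0.59, [707.0, -279.0, 154.0], [416.0, 152.0])]
pedal_tread [(0.6, [429.0, -226.0, 54.0], [381.0, 293.0])]
cover_grip [(0.57, [457.0, 286.0, 31.0], [142.0, 283.0])]
cover [(0.7, [458.0, 291.0, 36.0], [139.0, 283.0]), (0.16, [428.0, -222.0, 54.0], [379.0, 294.0])]
tape [(0.61, [668.0, 43.0, 20.0], [252.0, 186.0])]
tin [(0.54, [424.0, 38.0, 24.0], [256.0, 296.0])]
side [[1.0, -0.04, 0.07, 494.68], [-0.07, -0.58, 0.81, -911.9], [0.01, -0.81, -0.59, 784.66], [0.0, 0.0, 0.0, 1.0]] 42.142500284291664
fob_long [(0.66, [407.0, -77.0, 10.0], [197.0, 276.0]), (0.64, [530.0, -56.0, 12.0], [256.0, 266.0]), (0.58, [537.0, 54.0, 10.0], [257.0, 234.0])]
fob_mid []
fob_short [(0.71, [663.0, -55.0, 14.0], [319.0, 262.0])]
fob_round [(0.73, [452.0, 277.0, 31.0], [219.0, 175.0])]
press_head [(0.88, [706.0, -298.0, 147.0], [371.0, 300.0])]
pedal_tread [(0.77, [426.0, -228.0, 50.0], [203.0, 317.0])]
cover_grip [(0.67, [453.0, 272.0, 31.0], [220.0, 176.0])]
cover [(0.78, [454.0, 274.0, 32.0], [220.0, 175.0])]
tape [(0.91, [669.0, 31.0, 17.0], [316.0, 236.0])]
tin [(0.52, [458.0, 277.0, 31.0], [222.0, 175.0])]
```

View pics/top0.png

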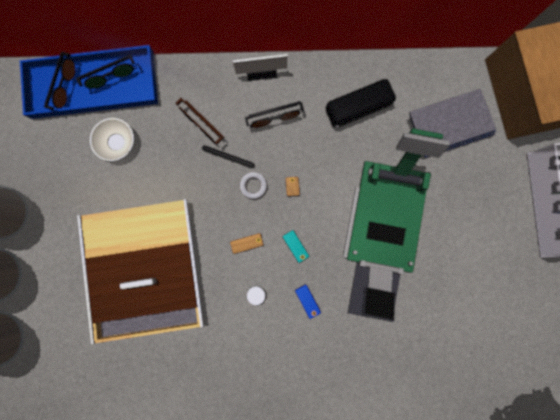

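View pics/side0.png

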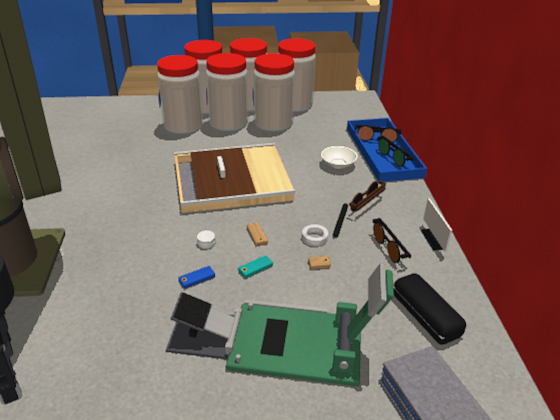

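The wooden ones are at top (247,244) and (292,186). Turquoise (296,246) and blue (308,301) are look-alikes with the same shape. I'll measure the lengths and confirm in a crop.

Run:
```python
from h import *
p=shot("top"); im=p["pixels"]; hsv=cv2.cvtColor(im,cv2.COLOR_BGR2HSV)
m=cv2.inRange(hsv,(8,110,90),(25,255,255))
n,l,st,c=cv2.connectedComponentsWithStats(m)
def rect(mask,z):
    cs,_=cv2.findContours(mask,cv2.RETR_EXTERNAL,cv2.CHAIN_APPROX_NONE); k=max(cs,key=cv2.contourArea)[:,0]
    w=p2w(p,k,z)[:,:2].astype(np.float32); return cv2.minAreaRect(w),cv2.boxPoints(cv2.minAreaRect(w)).round(0).tolist()
for i in range(1,n):
    if st[i,4]>40: print(st[i],c[i].round(),rect((l==i).astype(np.uint8)*255,12)[0])
g=cv2.inRange(hsv,(60,90,40),(88,255,255)); g[:, :340]=0; g[:160]=0
print("green",rect(g,16))
d=cv2.inRange(im,(0,0,0),(35,35,35)); n,l,st,c=cv2.connectedComponentsWithStats(d)
for i in range(1,n):
    if st[i,4]>100 and 350<c[i][0]<440 and c[i][1]>200: print("dark",st[i],c[i].round(1),rect((l==i).astype(np.uint8)*255,16 if c[i][1]<265 else 62))
s=np.hstack([cv2.resize(im[165:325,220:330],None,fx=3.4,fy=3.4,interpolation=cv2.INTER_CUBIC),cv2.resize(im[195:355,70:210],None,fx=3.0,fy=3.4,interpolation=cv2.INTER_CUBIC)])
cv2.imwrite("pics/crop1.png",s)
T=np.array(p["T"])
for t in("tape","tin","cover_grip","cover"):
    for r in viewer.trace(t,p)[:1]:
        k=r["pixels"].astype(np.uint8)*255; print(t,r["score"],rect(k,{"tape":18,"tin":22,"cover_grip":60,"cover":34}[t]))
```

```text
[ 515   22   45  102 3134] [543.  67.] ((921.0971069335938, -651.954345703125), (230.00872802734375, 107.9021224975586), 10.70484447479248)
[286 177  13  19 216] [292. 186.] ((666.7816772460938, -46.668949127197266), (27.262540817260742, 41.27695846557617), 88.78242492675781)
[ 82 208  72  23 473] [111. 216.] ((601.452880859375, 349.10186767578125), (34.74925994873047, 161.68125915527344), 6.977544784545898)
[150 218  23   7  48] [161. 221.] ((593.9714965820312, 250.9930877685547), (10.100525856018066, 50.4606819152832), 4.253023624420166)
[  84  227  104   32 1327] [137. 244.] ((546.649169921875, 307.8952941894531), (50.47314453125, 231.14820861816406), 4.337806701660156)
[231 234  32  19 380] [246. 243.] ((539.59228515625, 59.02708435058594), (28.002880096435547, 69.7745132446289), 14.710620880126953)
[ 93 323 106  19 405] [138. 332.] ((349.22332763671875, 284.3310546875), (232.2327423095703, 38.73810577392578), 88.87930297851562)
green (((605.3538818359375, -264.2783508300781), (149.9199981689453, 249.41114807128906), 77.77604675292969), [[468.0, -311.0], [711.0, -364.0], [743.0, 
[... 279 characters left out ...]
3.3] (((409.789306640625, -218.96176147460938), (61.09405517578125, 55.5010986328125), 81.86305236816406), [[378.0, -245.0], [433.0, -253.0], [442.0, -193.0], [387.0, -185.0]])
tape 0.75 (((669.002685546875, 43.823577880859375), (58.790767669677734, 56.972721099853516), 88.78469848632812), [[640.0, 15.0], [697.0, 14.0], [698.0, 73.0], [641.0, 74.0]])
tin 0.57 (((424.8896484375, 39.52577209472656), (41.659202575683594, 36.677406311035156), 88.85292053222656), [[406.0, 19.0], [443.0, 18.0], [444.0, 60.0], [407.0, 61.0]])
cover 0.69 (((459.08349609375, 289.207763671875), (142.6898193359375, 232.6892547607422), 7.513195514678955), [[373.0, 395.0], [404.0, 165.0], [545.0, 183.0], [515.0, 414.0]])
```

View pics/crop1.png

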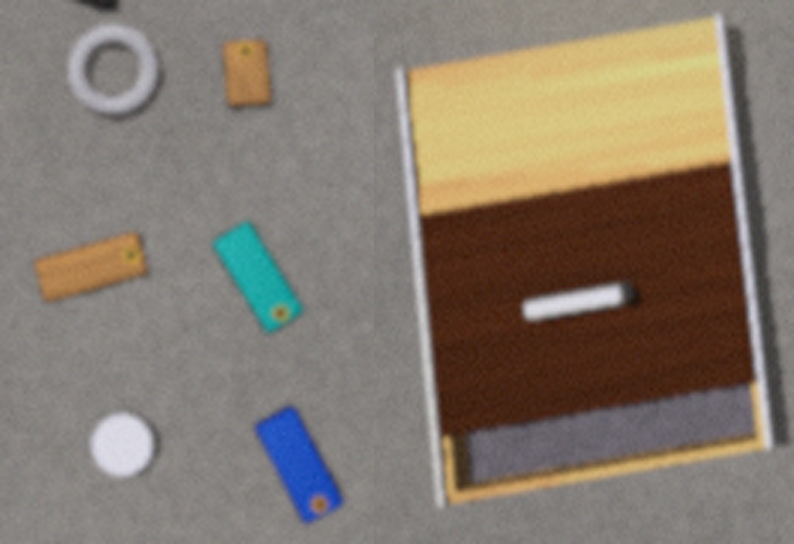

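Two wooden fobs are present: the 72 mm fob_long at top (247,244) and the 44 mm fob_short at (292,186), both tan wood with a brass eyelet. Blue and turquoise are excluded. The cover is only partly open, so I'll open it first.

```bash
cat >> h.py <<'E'
from scipy.spatial.transform import Rotation as Ro
def down(a):
    y=np.array([np.cos(a),np.sin(a),0]); z=np.array([0,0,-1.]); return Ro.from_matrix(np.c_[np.cross(y,z),y,z]).as_rotvec()
def best(pos,a):
    q0=np.array(ctrl.sense()["joints"]); o=[]
    for b in(a,a+np.pi):
        q=kinematics.ik(list(pos),list(down(b)))
        if q is not None: o.append((abs(np.array(q)[5]-q0[5]),b))
    return down(min(o)[1])
def go(pos,a): ctrl.reach(list(pos),list(best(pos,a)))
def lin(pos,v=150,guard=None): return ctrl.move_linear(list(pos),None,v,guard)
def st():
    s=ctrl.sense(); print("t %.1f"%s["time"],np.round(s["tool_pos"],1),"w %.1f"%s["width"],"ff",np.round(s["finger_force"],1),"F",np.round(s["wrist_force"],1)); return s
def rect(p,mask,z):
    cs,_=cv2.findContours(mask,cv2.RETR_EXTERNAL,cv2.CHAIN_APPROX_NONE); k=max(cs,key=cv2.contourArea)[:,0]
    return cv2.minAreaRect(p2w(p,k,z)[:,:2].astype(np.float32))
PY=-0.216; PC=np.array([556.,-253.]); px=np.array([np.cos(PY),np.sin(PY)]); py=np.array([-px[1],px[0]])
E
python3 - <<'E'
from h import *
p=shot("top"); im=p["pixels"]
print("corners",p2w(p,[(92,343.5),(78.7,215),(184.7,199.4),(202,326)],28).round(0)[:,:2].tolist())
hsv=cv2.cvtColor(im,cv2.COLOR_BGR2HSV); m=cv2.inRange(hsv,(0,0,130),(180,90,255)); k=np.zeros_like(m); k[265:305,105:170]=255; m&=k
print("bar",rect(p,m,60))
s=ctrl.sense(); R=Ro.from_rotvec(s["eef_rot"]).as_matrix(); print(R.round(2).tolist(), s["width"])
E
```

```text
corners [[331.0, 394.0], [610.0, 429.0], [639.0, 193.0], [363.0, 156.0]]
bar ((460.18963623046875, 287.9822998046875), (12.208999633789062, 68.36009216308594), 7.512691020965576)
[[0.91, 0.41, -0.0], [0.41, -0.91, 0.0], [-0.0, -0.0, -1.0]] 85.14140919816309
```

```bash
cat >> h.py <<'E'
BY=0.131; bx=np.array([np.cos(BY),np.sin(BY)]); by=np.array([-bx[1],bx[0]])
E
python3 - <<'E'
from h import *
b=np.array([460.2,288.])
claw.grip(60,40)
go([*b,140],BY); lin([*b,44],120,15); st()
claw.grip(0,40); s=st()
t0=np.array(s["tool_pos"])
e=b+bx*75; lin([*e,44],80); st()
e=b+bx*105; print(lin([*e,44],25,20)); s=st()
claw.grip(40); lin([*np.array(s["tool_pos"])[:2],140],200); st()
go([300,100,300],BY)
p=shot("top","top2")
for c in("cover","cover_grip"):
    for r in viewer.trace(c,p)[:1]: print(c,r["score"],rect(p,r["pixels"].astype(np.uint8)*255,{"cover":34,"cover_grip":60}[c]))
E
```

```text
t 5.6 [460.8 288.3  44.6] w 60.2 ff 0.0 F [ 0.   0.3 -0.3]
t 6.1 [460.5 288.2  44.6] w 11.1 ff 41.1 F [-0.4 -0.4  4.8]
t 7.2 [535.7 298.2  44.6] w 10.7 ff 41.1 F [ 2.  -0.2  4.4]
True
t 8.0 [552.5 300.5  44.6] w 11.1 ff 41.1 F [-0.7 -0.9  4.4]
t 9.0 [552.1 300.3 139.4] w 40.3 ff 0.0 F [ 0.1  0.2 -1.2]
cover 0.62 ((427.5946350097656, 38.75872039794922), (36.79652404785156, 38.29226303100586), 88.86509704589844)
cover_grip 0.76 ((551.8502197265625, 290.94415283203125), (137.34439086914062, 223.02883911132812), 7.474876880645752)
```

View pics/top2.png

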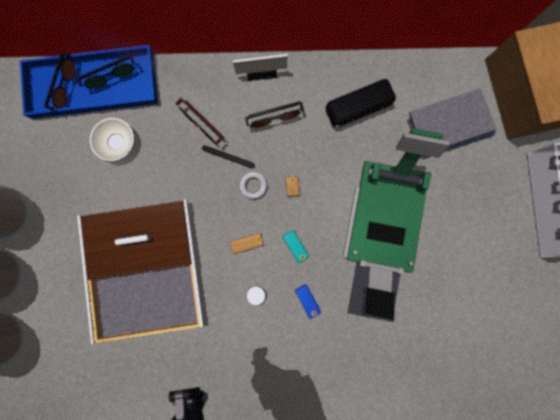

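Cover is fully open, compartment empty. Long fob next.

```bash
cat >> h.py <<'E'
FC=np.array([552.3,300.4])-136*bx
def fobs(p,z=12):
    hsv=cv2.cvtColor(p["pixels"],cv2.COLOR_BGR2HSV); m=cv2.inRange(hsv,(8,110,90),(25,255,255)); n,l,s,c=cv2.connectedComponentsWithStats(m); o=[]
    for i in range(1,n):
        if 120<s[i,4]<800:
            (C,(w,h),a)=rect(p,(l==i).astype(np.uint8)*255,z)
            if w>h: w,h,a=h,w,a-90
            if 20<w<34 and 35<h<80: o.append((np.array(C).round(1),round(h,1),np.radians(a),c[i].round()))  # a: across width
    return o
def pick(C,a,zs=0,sq=50):
    claw.grip(50,sq); go([*C,110],a); lin([*C,zs+2.5],120,12); claw.grip(0,sq); st(); lin([*C,zs+90],120); st()
E
python3 - <<'E'
from h import *
p=shot("top"); F=fobs(p); print(F)
f=max(F,key=lambda f:f[1]); pick(f[0],f[2])
go([*PC,110],PY); st()
p=shot("side","s3"); p=shot("wrist","w3")
E
```

```text
[(array([666.8, -46.7]), 41.3, np.float64(1.5495427033994102), array([292., 186.])), (array([539.6,  58.7]), 69.1, np.float64(0.2452984749745321), array([246., 243.]))]
t 13.4 [540.7  58.8   3.6] w 28.5 ff 49.9 F [ 0.3 -0.1  5.8]
t 14.3 [538.9  58.6  89.3] w 28.4 ff 49.3 F [ 0.1 -0.2 -1.7]
t 15.5 [ 555.8 -251.7  109.6] w 28.6 ff 49.3 F [ 0.1  0.  -0.5]
```

View pics/s3.png

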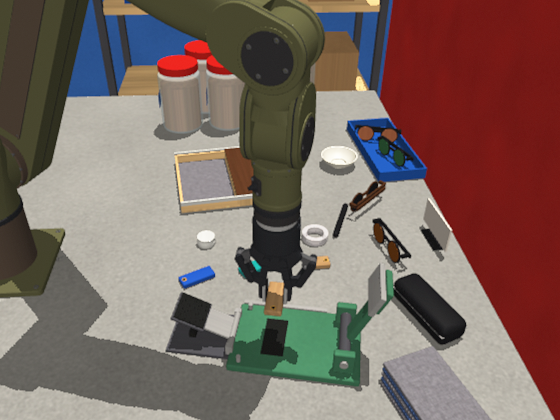

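View pics/w3.png

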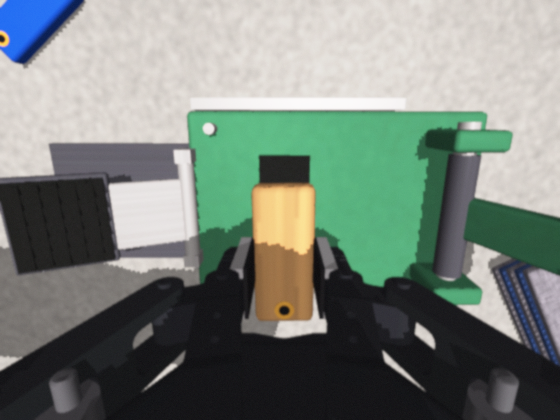

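Fob hangs straight in the gripper, aligned with the pad. Place, verify from above.

```bash
cat >> h.py <<'E'
def place(C,zs,a,op=45):
    print("guard",lin([*C,zs+3.0],60,12)); st(); claw.grip(op,50); ctrl.pause(.2); lin([*C,zs+90],150); st()
def press():
    tr=PC-160*px; claw.grip(0,50); go([*tr,110],PY); 
    lin([*tr,70],120); hit=lin([*tr,31],40,30); st(); ctrl.pause(.5); s=st(); return hit
E
python3 - <<'E'
from h import *
place(PC,16,PY)
go([330,60,250],BY)
p=shot("top"); F=fobs(p,28); print(F, PC, PY)
im=p["pixels"]; d=cv2.inRange(im,(0,0,0),(35,35,35)); d[:,:360]=0;d[:,410:]=0;d[:215]=0;d[255:]=0
ys,xs=np.where(d>0); print(p2w(p,np.c_[xs,ys],16)[:,:2].mean(0))
cv2.imwrite("pics/c4.png",np.hstack([cv2.resize(im[150:330,330:450],None,fx=3.3,fy=3.3,interpolation=cv2.INTER_CUBIC)]))
E
```

```text
guard False
t 17.2 [ 555.9 -252.9   19.7] w 28.3 ff 54.8 F [-3.3  1.3  5.4]
t 18.5 [ 555.5 -252.8  105.4] w 44.9 ff 0.0 F [-0.3 -0.1  0.2]
[(array([711.8, -57.9]), 40.9, np.float64(-1.5269614234603028), array([297., 165.])), (array([ 555.9, -251.9]), 72.4, np.float64(-0.20174270837288155), array([387., 233.]))] [ 556. -253.] -0.216
[ 557.04319955 -225.97279706]
```

View pics/c4.png

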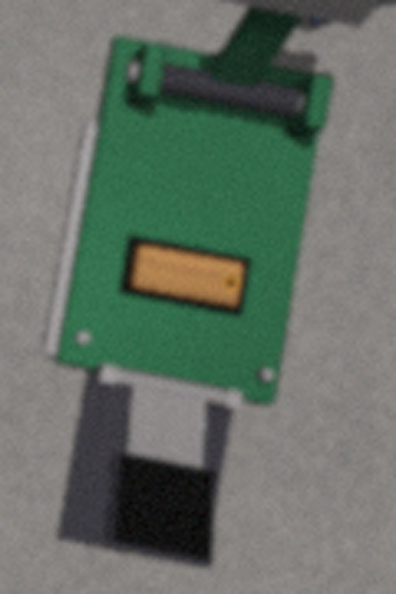

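Fob is centred on the pad (about 1 mm off). The short fob was knocked to (297,165); I'll re-measure it later. Press.

Run:
```python
from h import *
print(press()); shot("side","s5")
tr=PC-160*px; lin([*tr,100],100); st()
```

```text
t 23.4 [ 398.  -218.8   32.2] w 0.1 ff 8.2 F [-5.8  1.2 16.7]
t 23.9 [ 398.  -218.8   32.2] w 0.4 ff 8.2 F [-7.1  1.5 16.2]
False
t 24.8 [ 399.4 -218.5   99.5] w -0.0 ff 0.0 F [-0.4  0.5  0. ]
```

View pics/s5.png

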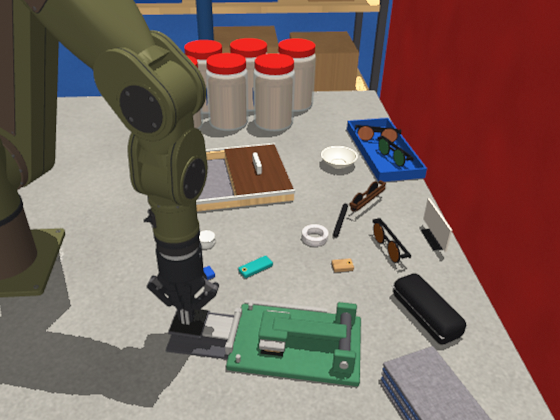

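Run:
```python
from h import *
go([330,60,250],BY)
p=shot("top"); F=fobs(p,28); print(F)
f=[f for f in F if f[3][1]>200][0]
print("head open?",spots(p,"press_head")[:1])
pick(f[0],PY,16)
D=FC+by*45
go([*D,110],BY); st(); p=shot("wrist","w6")
```

```text
[(array([711.8, -57.8]), 41.1, np.float64(-1.499003229602704), array([297., 165.])), (array([ 556. , -251.8]), 72.7, np.float64(-0.2017416431084455), array([386., 233.]))]
head open? [(0.77, array([ 710., -280.,  155.]))]
t 29.4 [ 557.1 -252.3   19.9] w 28.2 ff 49.9 F [-0.7  0.1  5.9]
t 30.2 [ 555.3 -251.5  105.1] w 28.7 ff 49.3 F [ 0.   0.1 -0.3]
t 32.4 [412.2 326.7 110. ] w 28.3 ff 49.3 F [0.2 0.  0.1]
```

View pics/w6.png

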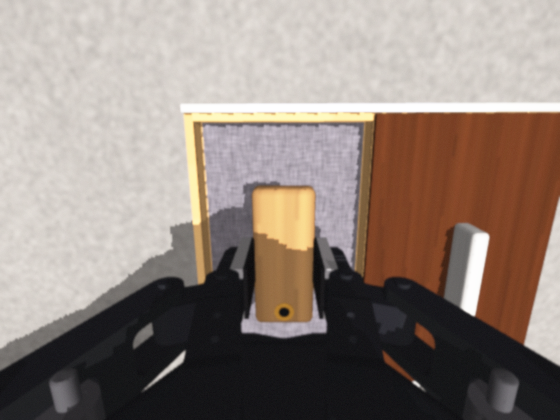

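Run:
```python
from h import *
D=FC+by*45
place(D,6,BY)
go([400,60,250],BY)
p=shot("top"); F=fobs(p,12); print(F)
f=[f for f in F if f[3][0]>250][0]
pick(f[0],f[2])
go([*PC,110],PY); st()
s=ctrl.sense()
p=shot("side"); cv2.imwrite("pics/c7.png",np.hstack([cv2.resize(p["pixels"][140:380,170:410],None,fx=1.6,fy=1.6)]*1+[cv2.resize(shot("wrist")["pixels"],(400,384))]))
```

```text
guard False
t 34.3 [411.5 327.2   9.8] w 28.6 ff 49.9 F [-2.2 -1.2  5.3]
t 35.5 [411.1 326.9  95.4] w 45.2 ff 0.0 F [-0.   0.5 -0.4]
[(array([715.2, -58.8]), 41.7, np.float64(-1.5078800074079397), array([297., 165.])), (array([411.8, 327.5]), 70.8, np.float64(0.13445149358876454), array([126., 303.]))]
t 39.7 [716.3 -58.9   4. ] w 28.2 ff 49.9 F [-0.2 -0.8  4.8]
t 40.6 [714.5 -58.7  89. ] w 28.7 ff 49.3 F [-0.2  0.4 -0.4]
t 42.0 [ 556.2 -252.7  109.7] w 28.3 ff 49.3 F [ 0.5  0.  -0.4]
```

View pics/c7.png

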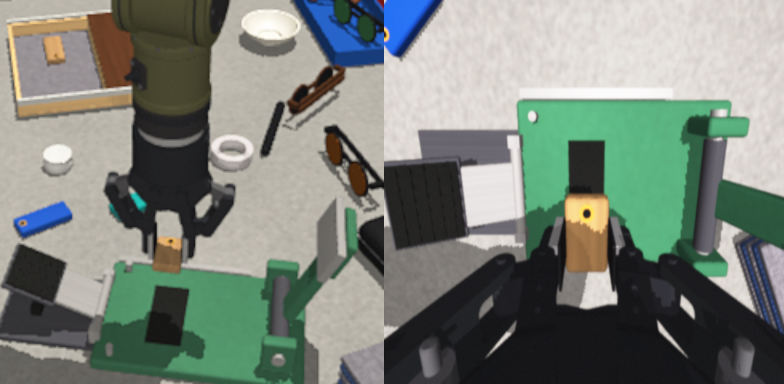

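The short fob is held straight over the pad, and the long one lies flat in the box. Place, check, press.

Run:
```python
from h import *
place(PC,16,PY)
go([330,60,250],BY)
p=shot("top"); F=[f for f in fobs(p,28) if f[3][0]>350]; print(F)
f=F[0]; ok=np.linalg.norm(f[0]-PC)<3 and abs(f[2]-PY)<.06; print("ok",ok)
if ok:
    print(press()); p=shot("side"); print("head",spots(p,"press_head")[:1])
    tr=PC-160*px; lin([*tr,100],100); go([330,60,250],BY)
    p=shot("top"); F=[f for f in fobs(p,28) if f[3][0]>350]; print(F,spots(p,"press_head")[:1])
    pick(F[0][0],PY,16); D=FC-by*40; go([*D,110],BY); st(); place(D,6,BY)
    go([330,60,250],BY); p=shot("top","t8"); print(fobs(p,18),FC)
```

```text
guard False
t 43.8 [ 555.8 -253.    20. ] w 28.5 ff 49.9 F [-2.   1.5  5.6]
t 45.0 [ 555.5 -252.8  105.4] w 45.1 ff 0.0 F [-0.6 -0.5 -0.6]
[(array([ 555.6, -252.1]), 44.6, np.float64(-0.2194601864729607), array([387., 233.]))]
ok True
t 49.9 [ 398.1 -218.8   32.2] w 0.2 ff 8.2 F [-6.1  0.6 16. ]
t 50.4 [ 398.1 -218.8   32.2] w 0.1 ff 8.1 F [-6.5  1.6 16.3]
False
head [(0.68, array([ 588., -274.,   51.]))]
[(array([ 555.6, -252.3]), 44.9, np.float64(-0.21946284963405077), array([387., 233.]))] [(0.77, array([ 705., -282.,  154.]))]
t 56.0 [ 556.7 -252.8   19.9] w 28.1 ff 49.9 F [-0.3  0.5  4.7]
t 56.9 [ 554.9 -252.   105.1] w 28.7 ff 49.3 F [-0.5 -0.5 -1. ]
t 58.7 [423.3 242.5 110. ] w 28.0 ff 49.3 F [ 0.3 -0.6 -0.7]
guard True
t 60.4 [422.6 242.9   9.9] w 28.4 ff 49.7 F [0.2 0.  3.7]
t 61.6 [422.2 242.7  95.5] w 45.1 ff 0.0 F [-0.9 -0.5 -0.1]
[(array([423.3, 241.4]), 42.5, np.float64(0.14290410889494545), array([164., 298.])), (array([412.7, 325.3]), 70.8, np.float64(0.13445215105665867), array([126., 304.]))] [417.46528012 282.63491302]
```

Both stamped and in the box. Close the cover.

Run:
```python
from h import *
b=np.array([552.3,300.4])
claw.grip(60,40); go([*b,140],BY); lin([*b,44],120,15); claw.grip(0,40); st()
e=b-bx*120; lin([*e,44],80); st()
e=b-bx*148; print(lin([*e,44],25,22)); s=st()
print("slide",(np.array(s["tool_pos"])[:2]-FC)@bx)
claw.grip(40); lin([*np.array(s["tool_pos"])[:2],140],200); go([250,-300,300],BY); st()
p=shot("top"); im=p["pixels"]; cv2.imwrite("pics/c9.png",np.hstack([cv2.resize(im[190:350,70:215],None,fx=2.5,fy=2.5),cv2.resize(im[130:290,340:455],None,fx=2.5,fy=2.5)]))
```

```text
t 65.7 [552.5 300.6  44.7] w 10.9 ff 40.7 F [-0.9 -1.3  3.8]
t 67.3 [433.1 284.6  44.6] w 10.5 ff 41.2 F [ 0.6 -0.8  7.3]
True
t 68.2 [417.7 282.6  44.6] w 10.9 ff 41.0 F [ 0.8 -0.2  1.2]
slide 0.25154235470859004
t 71.4 [ 250.4 -299.7  299.7] w 39.9 ff 0.0 F [ 0.2 -0.5  0.5]
```

View pics/c9.png

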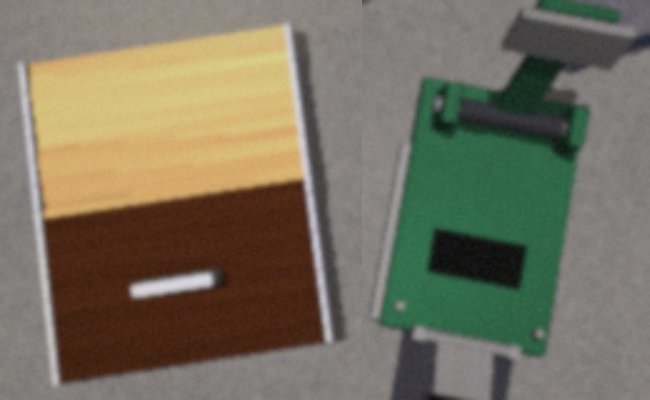

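The cover is flush with the front edge (bar at (175,285) in the crop) and the press head is open. Handing in.

```bash
python3 -c "
from h import *
print(ctrl.sign_off())"
```

```text
the job is handed in; nothing more can be done
None
```

I stamped the two wooden fobs on the stall, the long one first and then the short one, and laid them flat in the stock box; the cover is fully closed, the pedal is up, and the job is handed in.

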